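# Set the test rig to the green range and start it

### The arm

A 6-joint arm with a two-finger parallel gripper is mounted at the origin on the work surface. World frame = base frame: x ahead of the robot, y to its left, z up, the work surface at z = 0. Lengths are in mm, angles in rad, forces in N, time in s.
With the tool pointing down it reaches from about 300 to 775 mm from the base axis. Payload 14.6 kg.
Tool frame: the origin (TCP) lies midway between the tips of the shut fingers; the grasp point (between the pads) lies 19 mm behind it; z points along the fingers, y is the line along which they close (so a half turn about z gives the same grasp; the last joint's range is limited). The gripper opens to 85 mm and grips with 20 to 120 N. Pads are 22 mm wide; open, the fingers measure 114 mm over their backs; the gripper's body (76 mm by 85 mm) begins 54 mm behind the grasp point. The pads swing forward as they close: fully open they stand 13 mm farther back than shut.
Start: joints at [1.077, 0.3, 1.521, -0, 1.321, -0.067], TCP at [227.674, 500.653, 231.281] pointing down, gripper open.
Joint ranges: [-3.03, 3.03], [-0.79, 2.21], [0.23, 2.52], [-1.04, 4.18], [0, 3.07], [-2.55, 2.55]. Speed limits (rad/s): [2.22, 2.22, 2.57, 3.14, 3.14, 3.14].

### API

Orientations are given as a unit quaternion [w, x, y, z].
In Python, from rig import bot, optics, sensors gives the robot as it stands (bot), with the cameras (optics) and the readings (sensors). Calls block until the motion is done:
- bot.move_to(position, orientation): joint-space move of the TCP to a pose.
- bot.servo_line(position, attitude=None, speed=150, until_force=None): straight line of the TCP; attitude=None keeps the orientation; speed is the mean speed in mm/s. With until_force (N) it stops when the force on the tool has changed by that much, and returns True; else False.
- bot.move_joints(angles): joint-space move.
- bot.move_gripper(opening, grip_force=None): finger opening in mm; grip_force is the grip in N (None keeps the last); returns when the fingers have stopped.
- bot.dwell(seconds).
- bot.ik(position, orientation): joint angles nearest the present ones, or None.
- sensors.read_state(): the state.
- optics.read_camera(name): name is "scene" or "top" or "wrist"; returns a dict with "image" (480x640x3 uint8, blue, green, red), "fovy" (degrees; the focal length in pixels is half the picture's height over the tangent of half this angle, whatever the lens; pixels are square), "cx", "cy" (the principal point, pixels), "eye" and "attitude" of the camera in the world; the wrist camera has in their place "mount" (4x4, takes a point from camera to tool coordinates, whose origin is the TCP and whose axes are the flange's). Camera axes: x right, y down, z forward; pixel columns grow to the right and rows downward; lengths in mm; the calibration is good to about 2 mm. The wrist camera is an equidistant fisheye: a pixel r from the principal point sees the ray r / f radians off the axis. A picture is of the moment at which its call begins: read the wrist's pose just before it. There is no depth.
A pose or a line that the arm cannot do raises bot.MotionError and nothing moves.
- bot.finish_job(): hands the job in; it is judged then, once.
The state is a dict: "clock": time; "joint_positions": joint angles; "qvel": joint speeds; "effort": joint torques, N m; "ee_pos": TCP position; "tool_rot": TCP orientation; "ft_force": force on the tool from outside, world axes, zero at the start; "moment": the same for the moment, N m; "grip_width": finger opening in mm; "grip_force": force on a finger pad.
Only numpy, scipy, OpenCV 4.12 (cv2) and the standard library are available. Lean on these libraries where they do the work, as an engineer would, in place of code of your own. Each camera call takes 0.05 s, during which the arm holds its last target. There are 200 camera calls.

### The job

Push the orange tab of the range selector round until it points at the green disc, and take the fingers off it. Then press the red start button right down and let it spring back up; do not press it before the tab is at green. Nothing is to be picked up, and the flow meter, wrench, tray and screwdriver stay where they are.

Things in the scene. Friction and masses are not known exactly. Their poses are not given: they have to be found in the camera images.
- selector: the range selector: a fixed blue box 260 x 260 mm, 50 mm high, bolted down, two flanged pipe stubs at its far side. Origin: centre of its underside; the dial's vertical axis passes through it; the dial on top is an aluminium disc 64 mm in radius, its face 64.5 mm above the table, with an orange tab; its -x side faces the robot, give or take its yaw.
- dial (a joint): angle (rad) of the dial, growing anticlockwise seen from above; end stops at -1.3 and 2.3. It starts parked near 0 (a short white stroke, no disc) and the three coloured discs stand at -1.0, 1.0 and 2.0. It turns stiffly by friction, 1.5 to 3 N at the tab, has no clicks, does not coast, and stays where it is left.
- tab_top (a point): centre of the top of the orange tab, 111 mm above the table, 66 mm from the dial's axis. The tab reaches from 41 to 91 mm from the axis, is 12 mm thick, with flat upright flanks from 64.5 to 110 mm above the table and a white line along its top. The point's x axis points radially outwards along the tab, z up.
- pointer (a point): the point in the air the tab points at: 108 mm from the dial's axis along the tab, as far out as the coloured discs.
- mark_green: the green disc, a flat fixed mark 26 mm across and 3 mm high on top of the blue box, 108 mm from the dial's axis at one of the three places given under the dial. Origin: its underside's centre.
- mark_yellow: the yellow disc, same form and circle, at another of these places.
- mark_red: the red disc, same form and circle, at the third place.
- start (a joint): travel (m) of the red start button: 0 up, 0.006 fully down (about 5 N); it springs back up.
- start_top (a point): centre of the top face of the red start button, 36 mm across, pressed straight down; its yellow housing, 52 mm across and 12 mm high, is fixed to the table. The point is 22 mm above the table when up and moves with the button.
- meter: loose flow meter standing upright, brown flanges 96 mm across, white body with a green ring, 110 mm tall, 0.9 kg. Origin: centre of its underside. A bystander.
- wrench: loose wrench 170 mm long, lying flat. A bystander.
- tray: loose blue open tray 120 x 160 x 50 mm. Origin: centre of its underside. A bystander.
- screwdriver: loose screwdriver 180 mm long, lying flat. A bystander.

How it is judged (in metres and radians):
On the way, in this order (a step that is already met when the one before it is completed fails the run):
1. the tab points at the green disc, at rest and with the fingers off it (horizontal distance between pointer and mark_green below 0.013 m and velocity of joint dial between -0.1 and 0.1 rad/s and contact force between the fingers and selector below 0.2 N), for 0.2 s.
2. the start button is pressed down while the tab points at green (horizontal distance between pointer and mark_green below 0.013 m and value of joint start above 0.0045 m), for 0.05 s.
At the end, for the whole second after the job is handed in: the tab points at the green disc (the point 108 mm out along the tab within 13 mm of the disc's centre, seen from above), the start button is back up (under 1.5 mm down), and meter, wrench, tray and screwdriver are within 15 mm of where they were, the meter upright (horizontal distance between pointer and mark_green below 0.013 m and value of joint start below 0.0015 m and distance of each of meter, wrench, tray, screwdriver from where it was at the start of the episode below 0.015 m and angle between meter's own z axis and vertical below 0.1 rad); the robot touches nothing.
It fails at once if the start button is pressed before the tab points at green (value of joint start above 0.003 m and horizontal distance between pointer and mark_green above 0.018 m).
It fails at once if a loose bystander is moved, lifted or tipped (distance of any of meter, wrench, tray, screwdriver from where it was at the start of the episode above 0.015 m or angle between meter's own z axis and vertical above 0.2 rad).
It also fails if it takes over 51 s, if anything falls off the work surface, if the arm or the gripper's body presses on something with over 40 N, if the wrist force passes 120 N, or if a joint passes its speed limit or range.

## Working session

There is one attempt and no reset: what is moved stays moved. The work goes in short steps, each a Python script; the robot and the scene stay as the last script left them, time stands still between calls to the robot, and variables do not carry over. Pictures are saved under pics/ and viewed, at most 10 in all, crops included, and the job is handed in when it is done.

```bash
mkdir -p pics; ls; python3 - <<'E'
from rig import bot, optics, sensors
import cv2
for n in("scene","top"):
    c=optics.read_camera(n); cv2.imwrite(f"pics/{n}0.png",c["image"]); print(n,{k:v for k,v in c.items() if k!="image"})
s=sensors.read_state(); print(s["clock"],s["ee_pos"],s["tool_rot"])
E
```

```text
pics
rig.py
scene {'fovy': 49.233783252267166, 'cx': 322.0372840989885, 'cy': 237.5183314571865, 'eye': array([1295.55660105, -588.83763139,  798.2689588 ]), 'attitude': array([-0.41001558,  0.81707058,  0.36295921, -0.18039817])}
top {'fovy': 57.24776021506723, 'cx': 320.0007638929363, 'cy': 237.27904882439154, 'eye': array([ 504.34870725,   49.19873505, 1015.56080274]), 'attitude': array([-0.02393998,  0.70754593, -0.70468866,  0.04711189])}
0.1 [227.58506458 500.46410025 230.76992931] [-1.55081442e-04  2.11825721e-01  9.77307309e-01 -5.14326420e-04]
```

View pics/top0.png

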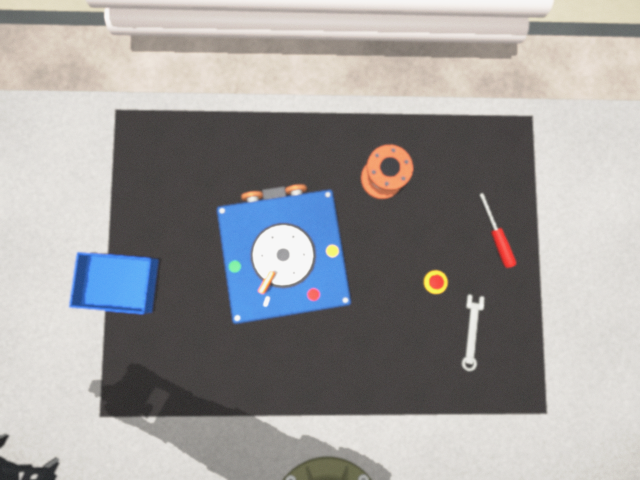

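View pics/scene0.png

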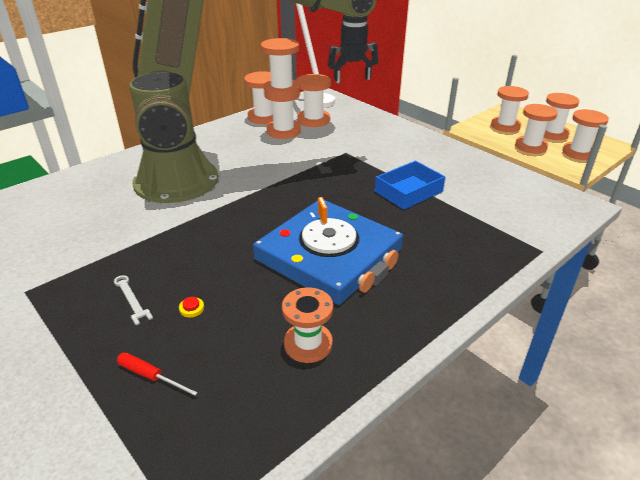

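The top view shows the green disc at (235,267), yellow at (332,251) and red at (314,295). The tab is at about (266,284), the dial at (283,255) and the button at (436,282). So green is clockwise of the tab, at dial angle -1.0. Next I'll measure positions in both views.

```bash
cat > h.py <<'E'
import numpy as np, cv2
from scipy.spatial.transform import Rotation as R
from rig import bot, optics, sensors
def ray(c,uv):
    f=240/np.tan(np.radians(c["fovy"])/2); w=c["attitude"]
    d=np.array([(uv[0]-c["cx"])/f,(uv[1]-c["cy"])/f,1])
    return R.from_quat(np.r_[w[1:],w[0]]).apply(d)
def plane(c,uv,z):
    d=ray(c,uv); return c["eye"]+d*(z-c["eye"][2])/d[2]
HSV=dict(green=((50,120,60),(90,255,255)),yellow=((22,130,100),(38,255,255)),red=((172,120,80),(180,255,255)),
 red2=((0,190,80),(5,255,255)),orange=((6,120,100),(20,255,255)),white=((0,0,190),(180,40,255)))
def blobs(c,col,box,amin=15):
    hsv=cv2.cvtColor(c["image"],cv2.COLOR_BGR2HSV)
    m=cv2.inRange(hsv,*HSV[col])
    if col=="red": m|=cv2.inRange(hsv,*HSV["red2"])
    k=np.zeros_like(m); x0,y0,x1,y1=box; k[y0:y1,x0:x1]=m[y0:y1,x0:x1]
    n,_,st,ce=cv2.connectedComponentsWithStats(k)
    return [(ce[i].round(2),st[i].tolist()) for i in range(1,n) if st[i][4]>=amin]
E
python3 - <<'E'
from h import *
boxes=dict(top=(215,190,355,325),scene=(250,190,405,300)); bb=dict(top=(415,260,460,305),scene=(170,285,215,325))
for n in boxes:
    c=optics.read_camera(n); print(n)
    for col,z in(("green",53),("yellow",53),("red",53),("orange",111),("white",64.5)):
        for ce,st in blobs(c,col,boxes[n]): print(col,ce,st,plane(c,ce,z).round(1))
    for col,z in(("red",22),("yellow",12)):
        for ce,st in blobs(c,col,bb[n]): print("button",col,ce,st,plane(c,ce,z).round(1))
c=optics.read_camera("top");cv2.imwrite("pics/crop.png",cv2.resize(c["image"][185:330,210:460],None,fx=3.2,fy=3.2,interpolation=cv2.INTER_CUBIC))
E
```

```text
top
yellow [332.06 250.17] [328, 247, 9, 8, 48] [573.2  -8.9  53. ]
red [313.   293.83] [308, 289, 11, 11, 30] [478.   32.6  53. ]
orange [251.12 194.09] [241, 191, 21, 9, 104] [685.1 163.1 111. ]
orange [268.7  282.48] [263, 273, 12, 20, 40] [502.4 124.1 111. ]
white [295.54 192.06] [292, 190, 8, 5, 35] [699.8  72.   64.5]
white [251.81 198.89] [248, 197, 9, 5, 36] [683.8 167.2  64.5]
white [221.6 210.4] [220, 209, 4, 4, 15] [657.8 232.1  64.5]
white [282.42 254.68] [253, 225, 60, 67, 2724] [562.1  99.2  64.5]
white [266.21 300.89] [264, 297, 6, 9, 38] [463.2 132.7  64.5]
white [344.88 299.59] [343, 298, 5, 4, 17] [466.2 -35.7  64.5]
white [237.  317.5] [235, 315, 5, 6, 20] [428.2 194.   64.5]
button yellow [434.17 281.64] [423, 270, 25, 24, 270] [ 505.  -245.6   12. ]
scene
green [352.52 216.11] [348, 213, 10, 7, 54] [542.7 199.6  53. ]
yellow [296.79 258.06] [292, 255, 11, 7, 66] [577.4 -12.2  53. ]
red [284.43 232.45] [280, 230, 10, 6, 53] [482.5  28.6  53. ]
orange [322.41 211.4 ] [318, 197, 9, 27, 145] [540.1  99.4 111. ]
orange [391.8  258.58] [385, 250, 14, 20, 166] [766.8  88.8 111. ]
orange [366.61 281.73] [359, 272, 16, 21, 211] [782.   -2.4 111. ]
orange [306.75 293.98] [283, 287, 48, 13, 370] [ 729.7 -113.1  111. ]
white [252.67 190.93] [250, 190, 8, 4, 15] [293.3  73.6  64.5]
white [328.85 234.39] [302, 218, 54, 32, 1182] [571.1  92.1  64.5]
button red [190.33 303.35] [183, 297, 16, 14, 180] [ 513.5 -253.5   22. ]
button yellow [191.76 309.74] [179, 298, 25, 20, 221] [ 522.3 -257.    12. ]
```

View pics/crop.png

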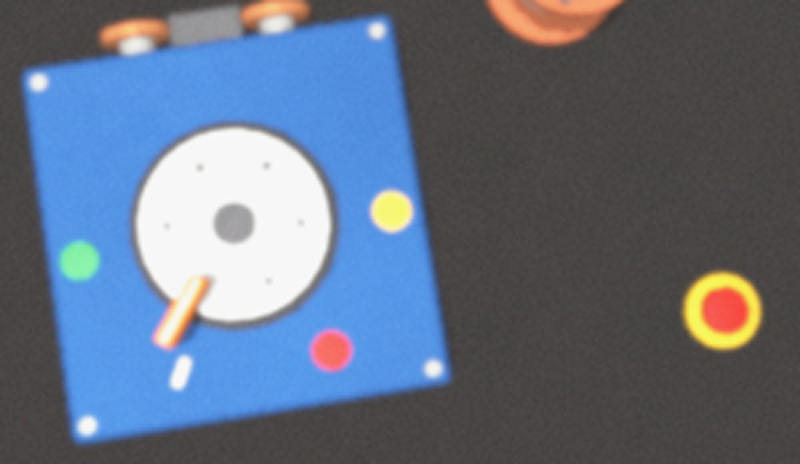

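The crop confirms the layout: green at full-frame (234.7,266.6), the tab's white line running from (274,272) to (261,291), and the button at (436.6,281.9). Next I'll fit the dial centre from the marks in each view.

```bash
python3 - <<'E'
from h import *
T=optics.read_camera("top");S=optics.read_camera("scene")
pt={"top":[plane(T,p,53) for p in((234.7,266.6),(313.6,294.7),(332.2,250.6))],
    "scene":[plane(S,p,53) for p in((352.5,216.1),(284.4,232.45),(296.8,258.06))]}
for n,P in pt.items():
    z=np.array([p[0]+1j*p[1] for p in P]); q=108*np.exp(1j*np.array([-1,1,2.]))
    # rigid fit, known radius
    a=np.vdot(q-q.mean(),z-z.mean()); u=a/abs(a); C=z.mean()-u*q.mean()
    print(n,"green",P[0].round(1),"C",C,"zero",np.angle(u),"green ang",np.angle(z[0]-C),"resid",abs(z-C-u*q).round(1))
ins=plane(T,(274.5,272.5),111);out=plane(T,(260.5,291),111)
print("tab",ins,out,np.linalg.norm(ins-out),np.arctan2(*(out-ins)[1::-1]))
print("button",plane(T,(436.6,281.9),22),plane(S,(190.3,303.3),22))
E
```

```text
top green [536.5 203.   53. ] C (561.6238376084067+98.1352946076734j) zero 2.8075849852142154 green ang 1.8063659223103632 resid [0.2 0.6 0.5]
scene green [542.6 199.6  53. ] C (567.5417246980109+94.9602439978646j) zero 2.804243764837473 green ang 1.8046069762634602 resid [0.4 0.  0.4]
tab [522.76067391 112.54150184 111.        ] [485.15166953 140.46302905 111.        ] 46.84067560870434 2.5029629894486107
button [ 504.43529949 -248.21240031   22.        ] [ 513.30094674 -253.46651251   22.        ]
```

The two views disagree by 6 to 10 mm, although the fit residuals are below 1 mm. I'll refine with the wrist camera from the pre-push hover pose.

```bash
cat >> h.py <<'E'
C=np.array([564.6,96.5]); 
def quat(th,flip):
    t=np.array([-np.sin(th),np.cos(th),0])*flip; z=np.array([0,0,-1.])
    q=R.from_matrix(np.c_[t,np.cross(z,t),z]).as_quat(); return np.r_[q[3],q[:3]]
def pose(C,th,off,r=66,z=0):
    return np.array([C[0]+r*np.cos(th)-off*np.sin(th),C[1]+r*np.sin(th)+off*np.cos(th),z])
def wplane(c,s,uv,z):
    f=240/np.tan(np.radians(c["fovy"])/2); d=np.array([uv[0]-c["cx"],uv[1]-c["cy"]]); r=np.hypot(*d); a=r/f
    v=np.r_[np.sin(a)*d/r,np.cos(a)]; w=s["tool_rot"]; Q=R.from_quat(np.r_[w[1:],w[0]]); M=c["mount"]
    e=s["ee_pos"]+Q.apply(M[:3,3]); v=Q.apply(M[:3,:3]@v); return e+v*(z-e[2])/v[2]
E
python3 - <<'E'
from h import *
bot.move_gripper(0)
for th in(2.5,1.75):
    for fl in(1,-1): print(th,fl,bot.ik(pose(C,th,20,z=80),quat(th,fl)))
fl=min((1,-1),key=lambda f:abs(j[5]) if (j:=bot.ik(pose(C,2.1,20,z=80),quat(2.1,f))) is not None else 9)
p=pose(C,2.5,47,z=260); bot.move_to(p,quat(2.5,fl)); bot.dwell(.3)
s=sensors.read_state(); c=optics.read_camera("wrist"); cv2.imwrite("pics/w1.png",c["image"])
print(fl,p,s["ee_pos"],s["clock"],c["fovy"],c["cx"],c["cy"],c["mount"])
E
```

```text
2.5 1 [ 1.64338506e-01  4.03369092e-01  1.76777842e+00 -4.44089210e-16
  9.70445138e-01 -2.33566149e+00]
2.5 -1 [ 1.64338506e-01  4.03369092e-01  1.76777842e+00 -4.44089210e-16
  9.70445138e-01  8.05931160e-01]
1.75 1 [ 2.22023160e-01  4.83346266e-01  1.64646306e+00 -4.44089210e-16
  1.01178332e+00 -1.52797684e+00]
1.75 -1 [ 2.22023160e-01  4.83346266e-01  1.64646306e+00 -4.44089210e-16
  1.01178332e+00  1.61361581e+00]
-1 [483.5963306   98.34541158 260.        ] [483.54417117  98.70770048 259.96057603] 3.1583 65.70646984690485 323.21869650547154 236.7641802128178 [[ 1.40747424e-03 -9.45027250e-01 -3.26988556e-01  8.50802648e+01]
 [ 9.99998925e-01  1.46425961e-03  7.25025125e-05  2.90857323e-01]
 [ 4.10279287e-04 -3.26988307e-01  9.45028295e-01 -1.42079734e+02]
 [ 0.00000000e+00  0.00000000e+00  0.00000000e+00  1.00000000e+00]]
```

View pics/w1.png

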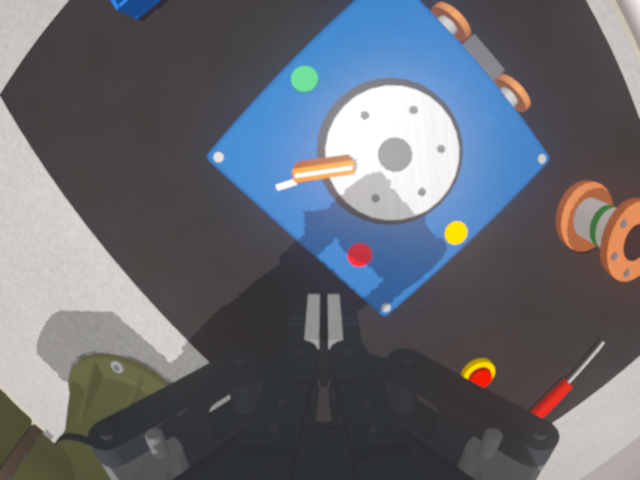

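The wrist view shows green at (304,78), red at (360,255), yellow at (456,233), the tab line from (297,173) to (353,168) and the button at (482,378).

```bash
python3 - <<'E'
from h import *
s=sensors.read_state();c=optics.read_camera("wrist")
P=[]
for col,b in(("green",(285,60,325,97)),("red",(340,236,380,272)),("yellow",(437,214,475,250))):
    m=max(blobs(c,col,b),key=lambda x:x[1][4]); P.append(wplane(c,s,m[0],53)); print(col,m,P[-1])
z=np.array([p[0]+1j*p[1] for p in P]); q=108*np.exp(1j*np.array([-1,1,2.]))
a=np.vdot(q-q.mean(),z-z.mean()); u=a/abs(a); Cc=z.mean()-u*q.mean()
print(Cc,"zero",np.angle(u),"green",np.angle(z[0]-Cc),abs(z-Cc-u*q))
i,o=wplane(c,s,(353,168),111),wplane(c,s,(296,173.5),111)
print("tab",i,o,np.linalg.norm(i-o),np.arctan2(*(o-i)[1::-1]),np.arctan2(*(o[:2]-[Cc.real,Cc.imag])[::-1]))
m=max(blobs(c,"red",(462,360,500,395)),key=lambda x:x[1][4]);print("button",m,wplane(c,s,m[0],22))
E
```

```text
green (array([303.94,  78.34]), [290, 65, 28, 27, 580]) [539.92762981 203.53392066  53.        ]
red (array([359.09, 254.29]), [348, 244, 23, 22, 416]) [480.43539124  33.0187973   53.        ]
yellow (array([455.31, 232.26]), [445, 222, 22, 22, 385]) [574.92796722  -7.67216125  53.        ]
(565.1338884928406+99.31912333979406j) zero 2.805841059404723 green 1.8081071294893047 [0.81744656 0.43819208 0.60791047]
tab [527.57682065 117.94462248 111.        ] [488.79558726 141.25535606 111.        ] 45.247921095554666 2.60037733399655 2.6392507639270932
button (array([480.74, 377.2 ]), [469, 368, 22, 20, 279]) [ 509.77344628 -242.54089481   22.        ]
```

```bash
sed -i 's/^C=.*/C=np.array([565,98.5])/' h.py; python3 - <<'E'
from h import *
bot.move_to(pose(C,2.6,45,z=150),quat(2.6,-1))
if bot.servo_line(pose(C,2.6,45,z=80),until_force=8): raise SystemExit("hit on descent")
for th in np.r_[2.6:1.88:6j]:
    hit=bot.servo_line(pose(C,th,17.5,z=80),quat(th,-1),speed=90,until_force=15)
    s=sensors.read_state(); print(round(th,2),hit,s["ee_pos"].round(1),s["ft_force"].round(1),s["clock"])
    if hit: break
c=optics.read_camera("wrist"); cv2.imwrite("pics/w2.png",c["image"])
c=optics.read_camera("top"); cv2.imwrite("pics/t2.png",cv2.resize(c["image"][185:330,210:460],None,fx=3.2,fy=3.2,interpolation=cv2.INTER_CUBIC))
E
```

```text
2.6 False [499.5 117.8  80.1] [-0.2 -0.1  0.1] 4.85
2.46 False [502.7 126.6  80. ] [-0.5 -0.3 -0.6] 5.1417
2.31 False [507.4 135.1  79.9] [-0.4 -0.5 -0.3] 5.4333
2.17 False [513.3 143.   79.9] [-0.4 -0.3  0.6] 5.725
2.02 False [520.2 149.9  79.9] [-0.3  0.4  1. ] 6.0167
1.88 False [528.  155.8  79.9] [-0.7  0.3 -0.8] 6.3083
```

View pics/w2.png

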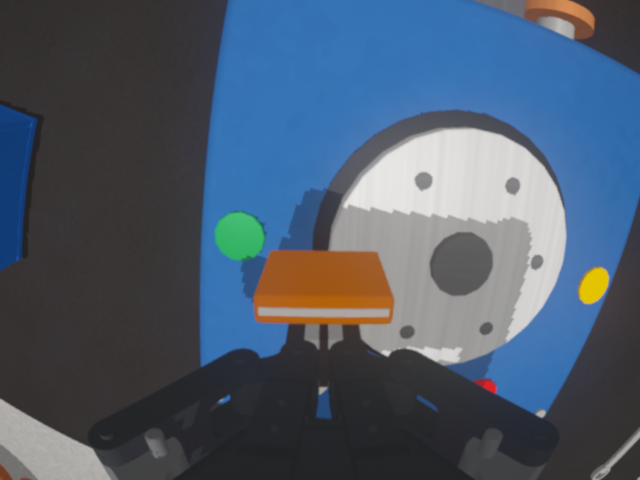

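The tab has followed the fingers, with its top line from (257,305) to (391,313), and it is still short of green at (240,236). I'll compute its angle.

```bash
python3 - <<'E'
from h import *
s=sensors.read_state();c=optics.read_camera("wrist")
i,o=wplane(c,s,(391,313.5),111),wplane(c,s,(257,307),111)
g=wplane(c,s,blobs(c,"green",(205,200,275,265))[0][0],53)
print("tab",i,o,np.linalg.norm(i-o),np.arctan2(*(o-i)[1::-1]),[np.arctan2(*(k[:2]-C)[::-1]) for k in(i,o,g)],g)
E
```

```text
tab [552.61720337 138.96307296 111.        ] [540.63501878 184.1661407  111.        ] 46.764196561042795 1.8299117504749862 [np.float64(1.8677733520066342), np.float64(1.8478970022913028), np.float64(1.796103912123186)] [540.9747875  203.32245983  53.        ]
```

View pics/t2.png

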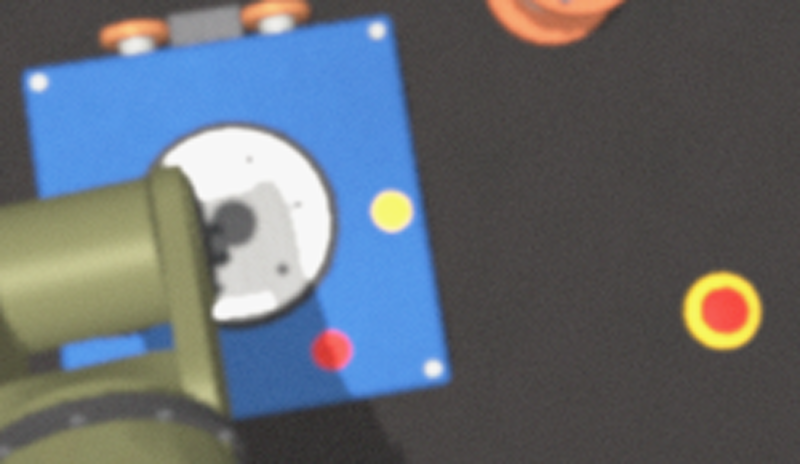

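The top view is blocked by the arm. The wrist view puts the tab at about 1.845 and green at about 1.805. I'll push 0.035 rad further, back off, rise and check.

```bash
python3 - <<'E'
from h import *
th=1.845
bot.servo_line(pose(C,th,17.5,z=80),quat(th,-1),speed=40,until_force=15)
bot.servo_line(pose(C,th,42,z=80),speed=90)
bot.servo_line(pose(C,th,42,z=190),speed=150); bot.dwell(.4)
s=sensors.read_state();c=optics.read_camera("wrist"); cv2.imwrite("pics/w3.png",c["image"]); np.savez("w3.npz",p=s["ee_pos"],q=s["tool_rot"]); print(s["clock"],s["ee_pos"])
E
```

```text
8.4167 [506.64437834 150.65208706 189.76042202]
```

View pics/w3.png

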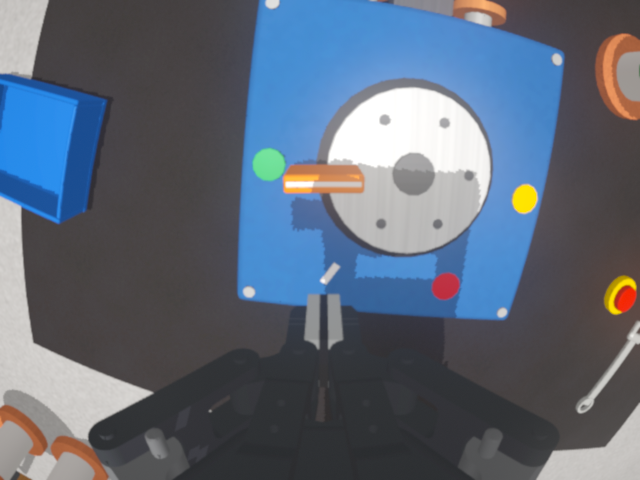

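The tab line now runs from (285,184) to (363,183.5), and green is at (268.5,164). I'll compute the angle again, then look at the button from above it.

```bash
python3 - <<'E'
from h import *
s=sensors.read_state();c=optics.read_camera("wrist")
P=[]
for col,b in(("green",(245,140,290,185)),("red",(425,266,465,305)),("yellow",(505,178,545,220))):
    P.append(wplane(c,s,max(blobs(c,col,b),key=lambda x:x[1][4])[0],53))
z=np.array([p[0]+1j*p[1] for p in P]); q=108*np.exp(1j*np.array([-1,1,2.]))
a=np.vdot(q-q.mean(),z-z.mean()); u=a/abs(a); Cc=z.mean()-u*q.mean()
i,o=wplane(c,s,(363,183.5),111)[:2],wplane(c,s,(285,184),111)[:2]
f=lambda k:np.angle(k[0]+1j*k[1]-Cc)
print("C",Cc,"green",np.angle(u)-1,"tab",f(i),f(o),f((i+o)/2),np.arctan2(*(o-i)[::-1]),np.linalg.norm(i-o))
b=np.array([509,-247.])
bot.move_to([b[0]-20,b[1]+60,200],quat(np.pi/2,-1)); bot.dwell(.4)
s=sensors.read_state();c=optics.read_camera("wrist"); cv2.imwrite("pics/w4.png",c["image"]); print(s["clock"])
for col in("red","yellow"):
    for ce,st in blobs(c,col,(0,0,640,480),100): print(col,ce,st,wplane(c,s,ce,22 if col=="red" else 12))
c=optics.read_camera("top"); cv2.imwrite("pics/t4.png",cv2.resize(c["image"][185:330,210:460],None,fx=3.2,fy=3.2,interpolation=cv2.INTER_CUBIC))
E
```

```text
C (565.6186818875228+99.4108517145864j) green 1.805907273419599 tab 1.847636151036022 1.8506128780072673 1.8496650455922825 1.853222736880159 47.23371113117352
10.1917
red [547.88 116.03] [527, 71, 40, 90, 2036] [ 586.22939193 -401.61632793   22.        ]
red [392.48 188.09] [375, 170, 36, 37, 1035] [ 509.07520975 -247.74020474   22.        ]
red [ 92.79 229.99] [83, 218, 21, 25, 399] [470.28738352  53.72340432  22.        ]
yellow [116.34 124.53] [105, 111, 24, 28, 537] [574.85942896  14.84318658  12.        ]
yellow [388.8  183.86] [363, 158, 57, 57, 1264] [ 510.92459414 -246.05095247   12.        ]
```

View pics/w4.png

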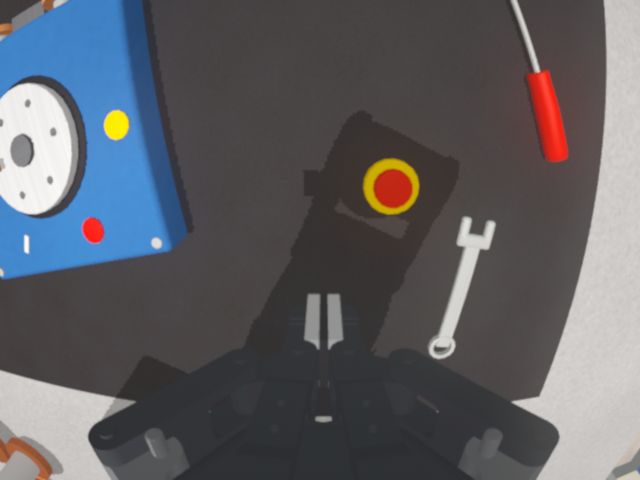

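View pics/t4.png

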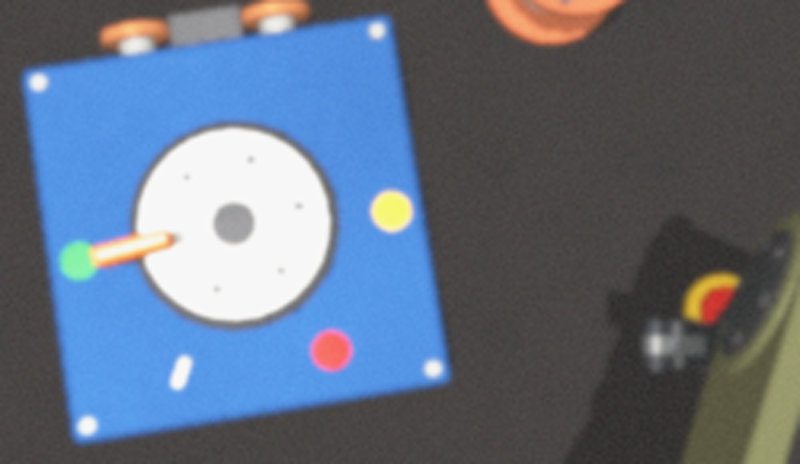

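The tab is within 0.044 rad of green, about 5 mm at the disc, and the top view at (79,261) agrees. The button is at (509.1,-247.7) and nothing is in the way, so I'll press it.

```bash
python3 - <<'E'
from h import *
b=[509.1,-247.7]
q=quat(np.pi/2,-1)
bot.move_to([*b,80],q); bot.servo_line([*b,30],speed=80)
h=bot.servo_line([*b,14],speed=20,until_force=12); s=sensors.read_state(); print(h,s["ee_pos"],s["ft_force"])
bot.dwell(.2); s=sensors.read_state(); print(s["ee_pos"],s["ft_force"])
bot.servo_line([*b,150],speed=100); bot.move_to([b[0]-20,b[1]+60,200],q); bot.dwell(.4)
s=sensors.read_state();c=optics.read_camera("wrist");print(s["clock"])
for ce,st in blobs(c,"red",(370,160,420,230),100): print(ce,st)
c=optics.read_camera("top");print(blobs(c,"orange",(215,200,300,325),5))
E
```

```text
True [ 509.22865491 -247.779196     15.98744691] [-2.47856074  1.29225575  9.34205035]
[ 509.25375171 -247.79221992   15.998076  ] [-3.06965398  1.41782965 10.01824798]
14.875
[391.26 187.82] [374, 170, 36, 37, 1032]
[(array([250.21, 264.57]), [242, 262, 18, 6, 28])]
```

The TCP stopped at z = 16.0 mm, which is 6 mm of travel, at about 10 N. The button's image is back to its earlier size and place, and the tab still points at green.

```bash
python3 -c "
from rig import bot, optics, sensors
print(bot.finish_job())"
```

```text
the job is handed in; nothing more can be done
None
```

The job is handed in (no verdict came back): the tab points at green, about 5 mm off by my measurement with the fingers clear, and the start button was then pressed fully down (6 mm) and looks back up; I saw no bystander contact but did not re-measure them.

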